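# Reset the grind of a grain mill under its jam nut

### The job

Set the grain mill's grind: loosen the jam nut first by swinging its lever counter-clockwise, at least 60 degrees from tight, then turn the dial beneath it until its pointer points straight at the tall peg (not the short one), then swing the lever back clockwise until the nut is fully tight, with the pointer still on the tall peg. Never force the dial round while the nut is tight, and leave the oil bottle, salt drum, spice jar and mug round the mill standing where they are.

Things in the scene. Friction and masses are not known exactly. Their poses are not given: they have to be found in the camera images.
- grain_mill: Countertop grain mill without its hopper, fixed to the table: wooden box 165 (x) x 215 (y) x 85 mm high with an aluminium top plate 85 mm above the table; flour spout on its front (-x) face. Origin: centre of its underside, on the vertical axis of dial and nut.
- jam_nut (a joint): Turn of the jam nut, rad: 0 = tight (hard stop), grows counter-clockwise from above as it loosens, to 1.6 (hard stop). Takes about 0.22 N m (4 to 5 N at the post), stays where left, does not drag the dial. Below 0.4 it grips the thread and the dial must not be turned (that would strip it); at 1.05 it is well loosened. At 0 the lever points 0.9 rad clockwise of the mill's -x direction.
- lever_post (a point): On the round upright post (12 mm diameter) at the end of the nut's lever, 50 mm from the axis, for pushing; it stands 126 to 160 mm above the table, this point at 146 mm. x = outward along the lever, a bar 11 mm wide that reaches 57 mm from the axis, 122 to 130 mm above the table, just over the tops of the dial's lugs.
- dial (a joint): Turn of the dial on its adjuster screw, rad: 0 = pointer toward the mill's -x (spout) side, grows counter-clockwise from above, range -2.75 to 2.75. It takes about 0.1 N m (2 N at a lug) and stays where it is left.
- dial_hub (a point): Centre of the dial's upper face, on the axis, 99 mm above the table; x = the way its pointer points, z up. The dial is a dark steel disc of 120 mm diameter; the pointer is a bright tab 9 mm wide on its rim, reaching 72 mm from the axis. Round the axis stands the jam nut: steel, 42 mm diameter, to 126 mm above the table, with the screw's end in it to 147 mm.
- lug0 (a point): One of three equal upright round lugs (12 mm diameter) on the dial, 50 mm from the axis, for pushing the dial round; they stand from 99 to 122 mm above the table and this point is at 113 mm. This one is opposite the pointer.
- lug1 (a point): One of three equal upright round lugs (12 mm diameter) on the dial, 50 mm from the axis, for pushing the dial round; they stand from 99 to 122 mm above the table and this point is at 113 mm. This one is 120 degrees counter-clockwise of lug0.
- lug2 (a point): One of three equal upright round lugs (12 mm diameter) on the dial, 50 mm from the axis, for pushing the dial round; they stand from 99 to 122 mm above the table and this point is at 113 mm. This one is 240 degrees counter-clockwise of lug0.
- tall_peg_top (a point): Top of the tall peg, an upright ball-headed steel pin 32 mm high and 12 mm wide at the foot, standing fixed in a slot in the mill's top plate left or right of the dial, 88 mm from the middle along the mill's y axis and up to 35 mm fore or aft. This is the peg to set the pointer to.
- short_peg_top (a point): Top of the short peg, an upright flat-headed steel pin 12 mm high and 12 mm wide at the foot, standing fixed in a slot in the mill's top plate left or right of the dial, 88 mm from the middle along the mill's y axis and up to 35 mm fore or aft. Not to be pointed at.
- oil_mid (a point): Loose dark glass oil bottle, 45 mm wide, 257 mm high, standing on the table close to the mill; this point is half-way up its middle, z up. To be left alone.
- salt_mid (a point): Loose card salt drum, 62 mm diameter, 122 mm high, standing on the table close to the mill; this point is half-way up its middle, z up. To be left alone.
- spice_mid (a point): Loose spice jar, 41 mm diameter, 105 mm high, standing on the table close to the mill; this point is half-way up its middle, z up. To be left alone.
- mug_mid (a point): Loose mug with a handle, 86 x 120 mm, 98 mm high, standing on the table close to the mill; this point is half-way up its middle, z up. To be left alone.
There are look-alikes about, which are no part of the job. Of the things that look like the part that bears oil_mid, the smallest one is meant.

How it is judged:
On the way, in this order (a step that is already met when the one before it is completed fails the run):
1. the jam nut is well loosened (0.8 rad or more) before the dial is turned (value of joint jam_nut above 0.8 rad and distance of lug0 from where it was at the start of the episode below 0.015 m), for 0.1 s.
2. with the nut loose, the pointer is turned to the tall peg (x of tall_peg_top in the frame of dial_hub above 0.03 m and y of tall_peg_top in the frame of dial_hub between -0.01 and 0.01 m and value of joint jam_nut above 0.4 rad), for 0.2 s.
3. the nut is tight again with the pointer on the tall peg (x of tall_peg_top in the frame of dial_hub above 0.03 m and y of tall_peg_top in the frame of dial_hub between -0.01 and 0.01 m and value of joint jam_nut below 0.08 rad), for 0.2 s.
At the end, for the whole second after the job is handed in: the jam nut is tight (within 0.08 rad of its stop), the line of the dial's pointer passes within 10 mm of the tall peg's centre on the pointer's side, and the oil bottle, salt drum, spice jar and mug stand upright within 25 mm of where they were, at rest (all of step 3 and velocity of joint each of dial, jam_nut below 0.05 rad/s and distance of each of oil_mid, salt_mid, spice_mid, mug_mid from where it was at the start of the episode below 0.025 m and angle between each of oil_mid, salt_mid, spice_mid, mug_mid's own z axis and vertical below 0.2 rad); the robot touches nothing.
It fails at once if the tall oil bottle is pushed away (25 mm) or tipped (distance of oil_mid from where it was at the start of the episode above 0.025 m or angle between oil_mid's own z axis and vertical above 0.35 rad).
It fails at once if the salt drum is pushed away (25 mm) or tipped (distance of salt_mid from where it was at the start of the episode above 0.025 m or angle between salt_mid's own z axis and vertical above 0.35 rad).
It fails at once if the spice jar is pushed away (25 mm) or tipped (distance of spice_mid from where it was at the start of the episode above 0.025 m or angle between spice_mid's own z axis and vertical above 0.35 rad).
It fails at once if the mug is pushed away (25 mm) or tipped (distance of mug_mid from where it was at the start of the episode above 0.025 m or angle between mug_mid's own z axis and vertical above 0.35 rad).
It fails at once if the dial is forced round while the nut is tight (value of joint jam_nut below 0.4 rad and (velocity of joint dial above 0.2 rad/s or velocity of joint dial below -0.2 rad/s)).
It also fails if it takes over 53 s, if anything falls off the work surface, if the arm or the gripper's body presses on something with over 40 N, if the wrist force passes 120 N, or if a joint passes its speed limit or range.

### The arm

A 6-joint arm with a two-finger parallel gripper is mounted at the origin on a cart in front of the work surface, level with it; the furniture and walls round the work are solid. World frame = base frame: x ahead of the robot, y to its left, z up, the work surface at z = 0. Lengths are in m, angles in rad, forces in N, time in s.
With the tool pointing down it reaches from about 0.3 to 0.775 m from the base axis. Payload 14.6 kg.
Tool frame: the origin (TCP) lies midway between the tips of the shut fingers; the grasp point (between the pads) lies 19 mm behind it; z points along the fingers, y is the line along which they close (so a half turn about z gives the same grasp; the last joint's range is limited). The gripper opens to 94 mm and grips with 3 to 60 N. Pads are 16 mm wide; open, the fingers measure 119 mm over their backs; the gripper's body (75 mm by 177 mm) begins 78 mm behind the grasp point.
Start: joints at [-1.345, 0.3, 1.521, -0, 1.321, -0.067], TCP at [0.159, -0.527, 0.205] pointing down, gripper open.
Joint ranges: [-3.03, 3.03], [-0.79, 2.21], [0.23, 2.52], [-1.04, 4.18], [0, 3.07], [-2.55, 2.55]. Speed limits (rad/s): [2.22, 2.22, 2.57, 3.14, 3.14, 3.14].

### API

Orientations are given as a rotation vector (axis times angle).
In Python, from cell import observe, get_image, camera_info, finish_job gives the robot as it stands.
- The arm moves only by the tool arm_command, never from a script. Its argument "targets" is a list of rows, each an object with "linear": the shift along the tool's x, y, z in mm, a list of three; "twist": the turn about the tool's z in degrees; "hand": the closure, from 0 (fully open) to 1 (shut). In form: [{"linear": [dx, dy, dz], "twist": twist, "hand": hand}, ...]. A call has 1 to 20 rows; each row shifts and turns the commanded pose from where the row before left it, along the tool's axes as they then stand; what a row does not reach is not made up. A row lasts 1/10 s, in which the tool goes at most 50 mm and 8.59 degrees, less where a joint would pass 70% of its speed; a pose out of reach is approached as far as the arm can. A call with a gripper value outside its range is refused whole. The fingers move at their own pace and stop on an object; "force" is the grip in N (left out, the last holds). Time passes only in rows, so rows that do not move let the fingers close. It gives the time, the measured TCP pose, the force, the opening and the grip force at its end, in the units of the state.
- observe(): the state, without advancing time (a new reading comes with each control period).
- get_image(name): name is "side" or "top" or "wrist"; returns (picture, depth): 420x560x3 uint8, red, green, blue; 420x560 float32, m along the optical axis (not along the pixel's ray), 0 where there is no reading.
- camera_info(name): a dict with "K" (3x3 intrinsics, pixels), "R" (3x3) and "t" (3): a world point X has camera coordinates R X + t. Camera axes: x right, y down, z forward; pixel columns grow to the right and rows downward; lengths in m; the calibration is good to about 2 mm. The wrist camera is an equidistant fisheye: a pixel r from the principal point sees the ray r / f radians off the axis. A picture is of the moment at which its call begins: read the wrist's pose just before it. camera_info takes no time and is no camera call; for the wrist camera it gives the pose at the moment of the call.
- finish_job(): hands the job in; it is judged then, once.
The state is a dict: "time_s": time; "joint_pos": joint angles; "joint_vel": joint speeds; "effort": joint torques, N m; "tool_pos": TCP position; "eef_rot": TCP orientation; "force": force on the tool from outside, world axes, zero at the start; "wrist_torque": the same for the moment, N m; "gripper_width": opening from 0.0 (shut) to 1.0 (fully open); "grasp_force": force on a finger pad.
Only numpy, scipy, OpenCV 4.12 (cv2) and the standard library are available. Lean on these libraries where they do the work, as an engineer would, in place of code of your own. Each camera call takes 0.05 s, during which the arm holds its last target. There are 200 camera calls.

## Working session

There is one attempt and no reset: what is moved stays moved. The work goes in short steps, Python scripts to look and compute and a tool call to move; the robot and the scene stay as the last step left them, time stands still between calls to the robot, and variables do not carry over. Pictures are saved under pics/ and viewed, at most 10 in all, crops included, and the job is handed in when it is done.

Besides the shell and the picture viewer there is one more tool, called by a JSON object that holds its "op" and its "data", one argument or row to a line. arm_command: Moves the arm, as the interface text tells. Its arguments: {"type":"object","properties":{"targets":{"type":"array","items":{"type":"object","properties":{"linear":{"type":"array","items":{"type":"number"}},"twist":{"type":"number"},"hand":{"type":"number"}}}},"force":{"type":"number"}},"required":["targets"]}

```bash
mkdir -p pics; cat > h.py <<'E'
import numpy as np,cv2
from cell import observe,get_image,camera_info,finish_job
def cloud(name,depth):
    c=camera_info(name);K=c['K'];v,u=np.mgrid[0:420,0:560]
    z=depth;P=np.stack([(u-K[0][2])/K[0][0]*z,(v-K[1][2])/K[1][1]*z,z],-1)
    return (P-np.array(c['t']))@np.array(c['R'])
E
python3 - <<'E'
from h import *
for n in('top','side'):
    im,d=get_image(n);cv2.imwrite(f'pics/{n}0.png',im[:,:,::-1]);np.savez(f'{n}0.npz',im=im,d=d)
    c=camera_info(n);print(n,c['K'],-np.array(c['R']).T@c['t'],c['R'])
print(observe())
E
```

```text
top [[386.17765518   0.         284.93658218]
 [  0.         386.17765518 206.96368185]
 [  0.           0.           1.        ]] [ 0.42426907 -0.02068484  0.95301897] [[-0.01667505 -0.99970203  0.0178269 ]
 [-0.99197447  0.01430596 -0.12562638]
 [ 0.12533392 -0.01977865 -0.99191744]]
side [[395.05160522   0.         281.45173808]
 [  0.         395.05160522 206.22987931]
 [  0.           0.           1.        ]] [ 0.40672554 -0.68154801  0.61842986] [[ 0.97213958 -0.23370202 -0.01811056]
 [-0.15341043 -0.575921   -0.80298209]
 [ 0.17722829  0.78338902 -0.59572793]]
{'time_s': 0.1, 'joint_pos': array([-1.34460836e+00,  3.00408054e-01,  1.52150111e+00, -2.23395855e-05,
        1.32069929e+00, -6.65917145e-02]), 'joint_vel': array([ 0.00022323, -0.0015048 , -0.0013593 ,  0.00106526,  0.00036018,
       -0.00137032]), 'effort': array([ 9.91699417e-04, -5.32642615e+01, -3.53283834e+01,  7.09692668e-02,
        2.34675634e-02, -5.52034885e-05]), 'tool_pos': array([ 0.15868263, -0.52637276,  0.20495474]), 'eef_rot': array([-3.10698927e+00, -4.58117563e-01,  1.61028086e-04]), 'force': array([0.32288765, 0.4003471 , 0.46826289]), 'wrist_torque': array([ 0.0326847 , -0.05092543, -0.05535092]), 'grasp_force': 0.0, 'gripper_width': 0.9973348166116724}
```

View pics/top0.png

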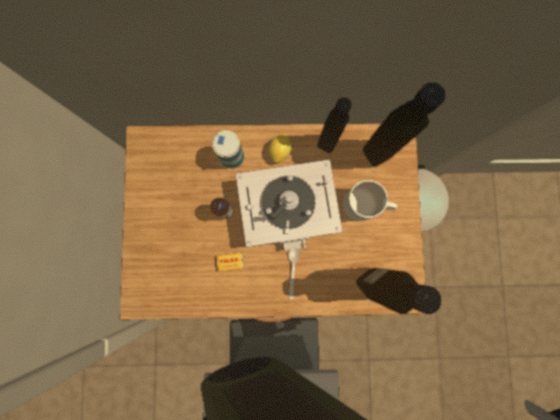

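View pics/side0.png

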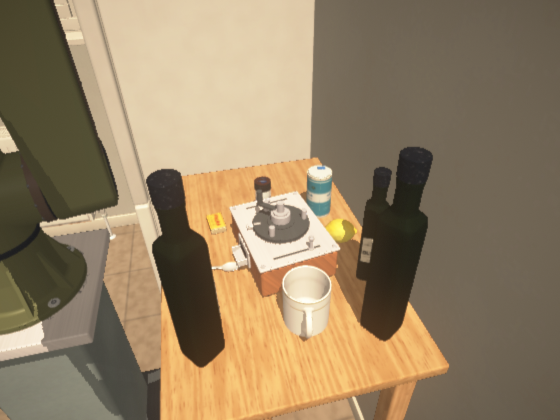

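Top view: mill centre near (289,202), mug (367,200), salt (228,148), spice (220,207). There are three dark bottles at (335,125), (400,125) and (395,290). The smallest, at (335,125), is the oil bottle. Next I'll check the dial, lever and pegs in a close crop.

```bash
python3 - <<'E'
from h import *
t=cv2.imread('pics/top0.png')[150:255,225:350];s=cv2.imread('pics/side0.png')[170:290,220:345]
a=cv2.resize(t,(476,400),interpolation=cv2.INTER_CUBIC);
b=cv2.resize(s,None,fx=400/120,fy=400/120,interpolation=cv2.INTER_CUBIC)[:, :]
a=cv2.resize(t,None,fx=3.2,fy=3.2,interpolation=cv2.INTER_CUBIC);b=cv2.resize(s,None,fx=3.1,fy=3.1,interpolation=cv2.INTER_CUBIC)
H=max(a.shape[0],b.shape[0]);p=lambda i:cv2.copyMakeBorder(i,0,H-i.shape[0],0,0,cv2.BORDER_CONSTANT)
o=np.hstack([p(a),p(b)]);print(o.shape);cv2.imwrite('pics/crop0.png',cv2.convertScaleAbs(o,alpha=1.2))
# plate corners/orientation from depth
d=np.load('top0.npz');P=cloud('top',d['d'])
z=P[...,2];m=((abs(z-.085)<.006)&(abs(P[...,0]-.43)<.2)&(abs(P[...,1])<.2)&(d['im'].min(-1)>90)).astype(np.uint8)
n,l,st,c=cv2.connectedComponentsWithStats(m);k=1+np.argmax(st[1:,4]);q=P[l==k][:,:2]
print(st[k],np.median(z[l==k]),cv2.minAreaRect((q*1000).astype(np.float32)))
for nm,(u,v),r in [('mug',(367,200),30),('salt',(226,140),20),('spice',(220,207),15),('oil',(343,104),10),('b2',(431,96),18),('b3',(426,298),18)]:
    pp=P[v-r:v+r,u-r:u+r].reshape(-1,3);zt=np.percentile(pp[:,2],97) ;w=pp[abs(pp[:,2]-zt)<.012];print(nm,zt,np.median(w,0))
E
```

```text
(372, 788, 3)
[ 235  165  107   81 4561] 0.08478243762547298 ((546.1351318359375, -44.45002746582031), (169.1504669189453, 218.986328125), 7.894596576690674)
mug 0.09614024347030992 [ 0.53931278 -0.22570713  0.09334474]
salt 0.1222863403729372 [0.67395044 0.09303108 0.11958093]
spice 0.10703936612131802 [0.53593126 0.10989796 0.10501531]
oil 0.258351969004257 [ 0.70493193 -0.14705171  0.25619271]
b2 0.3634103989399323 [ 0.67864695 -0.27105699  0.3615617 ]
b3 0.36360266856437473 [ 0.35623534 -0.2430479   0.36183001]
```

View pics/crop0.png

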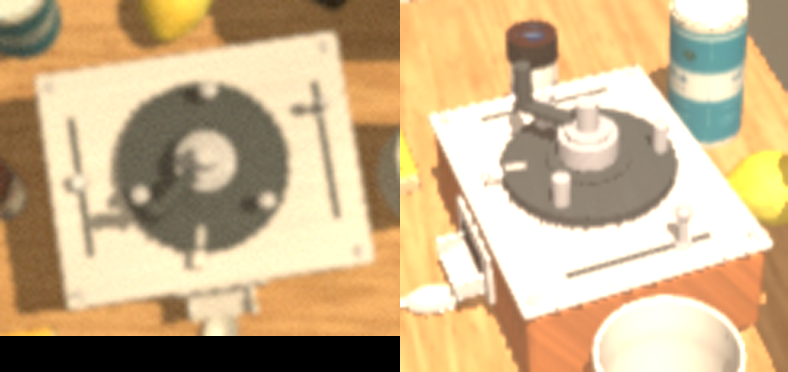

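Crop: the lugs are at (208,90), (140,195) and (267,200). The pointer is at (199,235) and the lever reaches (100,220). The right-hand (-y) peg looks tall, with its shadow at (300,107) and a ball head in the side view (684,210). The left peg at (78,183) looks flat and short. I'll measure these now.

```bash
cat >> h.py <<'E'
def ray(name,u,v,z):
    c=camera_info(name);R=np.array(c['R']);C=-R.T@np.array(c['t'])
    d=R.T@np.linalg.inv(np.array(c['K']))@[u,v,1];return C+d*(z-C[2])/d[2]
def px(name,X):
    c=camera_info(name);p=np.array(c['K'])@(np.array(c['R'])@X+c['t']);return p[:2]/p[2]
O=np.array([.546,-.0445]);YAW=np.radians(7.9)
def mill(p):
    d=p[:2]-O;c,s=np.cos(YAW),np.sin(YAW);return np.array([c*d[0]+s*d[1],-s*d[0]+c*d[1]])
E
python3 - <<'E'
from h import *
T=lambda u,v:(225+(u+.5)/3.2-.5,150+(v+.5)/3.2-.5)
S=lambda u,v:(220+(u-400+.5)/3.1-.5,170+(v+.5)/3.1-.5)
pr=lambda n,p:print(n,p.round(4),'mill',(mill(p)*1000).round(1),'r',round(np.hypot(*mill(p))*1000,1),'head',round(np.degrees(np.arctan2(p[1]-O[1],p[0]-O[0])),1))
for n,c in [('lug0',(208,90)),('lug1',(140,195)),('lug2',(267,200))]: pr(n,ray('top',*T(*c),.121))
pr('ptr',ray('top',*T(199,238),.099)); pr('nut',ray('top',*T(205,160),.126))
for h in(.117,.097):
    pr(f'Rpeg{h}',ray('top',*T(318,107),h)); pr(f'Lpeg{h}',ray('top',*T(78,183),h)); pr(f'Rside{h}',ray('side',*S(684,212),h))
pr('Rfoot side',ray('side',*S(684,243),.085))
d=np.load('side0.npz');P=cloud('side',d['d']); q=np.array([mill(p) for p in P.reshape(-1,3)]);z=P[...,2].ravel()
for s in(-1,1):
    m=(abs(q[:,1]-s*.088)<.012)&(abs(q[:,0])<.045)&(z>.093)&(z<.13);print(s,m.sum(),q[m].mean(0) if m.any() else 0,np.sort(z[m])[-6:])
d=np.load('top0.npz');P=cloud('top',d['d']); q=np.array([mill(p) for p in P.reshape(-1,3)]);z=P[...,2].ravel()
for s in(-1,1):
    m=(abs(q[:,1]-s*.088)<.012)&(abs(q[:,0])<.045)&(z>.092)&(z<.13);print('t',s,m.sum(),q[m].mean(0) if m.any() else 0,np.sort(z[m])[-6:])
m=(z>.118)&(z<.2)&(np.hypot(*q.T)<.07)&(np.hypot(*q.T)>.028)
for p,zz in zip(q[m],z[m]):print((p*1000).round(),round(zz,3),end=';')
E
```

```text
lug0 [ 0.5938 -0.0487  0.121 ] mill [ 46.7 -10.7] r 47.9 head -5.0
lug1 [ 0.522  -0.0013  0.121 ] mill [-17.9  46.1] r 49.4 head 119.1
lug2 [ 0.5173 -0.0874  0.121 ] mill [-34.3 -38.5] r 51.6 head -123.8
ptr [ 0.494  -0.0413  0.099 ] mill [-51.1  10.3] r 52.1 head 176.5
nut [ 0.5446 -0.0456  0.126 ] mill [-1.6 -0.9] r 1.8 head -141.3
Rpeg0.117 [ 0.5817 -0.1244  0.117 ] mill [ 24.4 -84. ] r 87.5 head -65.9
Lpeg0.117 [0.5313 0.0409 0.117 ] mill [-2.8 86.6] r 86.6 head 99.8
Rside0.117 [ 0.5873 -0.1365  0.117 ] mill [ 28.2 -96.8] r 100.8 head -65.8
Rpeg0.097 [ 0.5854 -0.1269  0.097 ] mill [ 27.7 -87. ] r 91.3 head -64.4
Lpeg0.097 [0.5339 0.0424 0.097 ] mill [-0.1 87.7] r 87.7 head 98.0
Rside0.097 [ 0.5945 -0.1147  0.097 ] mill [ 38.3 -76.2] r 85.3 head -55.4
Rfoot side [ 0.59   -0.1304  0.085 ] mill [ 31.8 -91.1] r 96.5 head -62.9
-1 44 [ 0.02949165 -0.09244778] [0.11566908 0.11663823 0.11666013 0.11669122 0.11683033 0.11737799]
1 14 [0.00243704 0.08489347] [0.09581175 0.09585343 0.09594744 0.09702045 0.09714184 0.098467  ]
t -1 22 [ 0.02905454 -0.08720029] [0.11585452 0.11625816 0.11690
[... 1932 characters left out ...]
2;[-36. -38.] 0.122;[-36. -40.] 0.121;[-30.  44.] 0.162;[-31.  42.] 0.162;[-31.  40.] 0.159;[-31.  37.] 0.16;[-31.  35.] 0.157;[-31.  33.] 0.158;[-29.  31.] 0.133;[-29.  29.] 0.128;[-38. -35.] 0.121;[-38. -38.] 0.119;[-32.  44.] 0.16;[-32.  42.] 0.159;[-33.  40.] 0.159;[-33.  38.] 0.159;[-33.  36.] 0.159;[-33.  34.] 0.158;[-31.  31.] 0.131;[-31.  46.] 0.13;[-33.  44.] 0.154;[-34.  42.] 0.159;[-35.  40.] 0.161;[-35.  38.] 0.16;[-35.  36.] 0.159;[-34.  34.] 0.145;[-33.  45.] 0.128;[-36.  43.] 0.151;[-37.  40.] 0.157;[-37.  38.] 0.157;[-36.  36.] 0.146;[-34.  34.] 0.123;[-35.  45.] 0.126;[-36.  43.] 0.131;[-37.  41.] 0.139;[-37.  39.] 0.138;[-36.  37.] 0.129;[-38.  41.] 0.128;[-38.  39.] 0.126;
```

The tall peg is on the -y side at mill (29,-88) mm, top z 0.117. The short peg is at +y with top z 0.098. The dial is at -11.4° and needs about +120° CCW. The lever post is at world heading 136°. I'll raise the tool with the gripper shut, then go over the tall bottle.

{"op": "arm_command", "data": {
  "targets": [
    {"linear":[0,0,-36],"twist":0,"hand":1},
    {"linear":[0,0,-36],"twist":0,"hand":1},
    {"linear":[0,0,-36],"twist":0,"hand":1},
    {"linear":[0,0,-36],"twist":0,"hand":1},
    {"linear":[0,0,-36],"twist":0,"hand":1},
    {"linear":[0,0,-36],"twist":0,"hand":1},
    {"linear":[0,0,0],"twist":0,"hand":1}
  ]
}}

```text
time_s: 0.8
tool_pos: [0.1588, -0.5269, 0.4259]
eef_rot: [3.101, 0.457, 0.001]
force: [0.8, 0.6, 0.2]
gripper_width: 0.444
grasp_force: 0.0
```

{"op": "arm_command", "data": {
  "targets": [
    {"linear":[25,-20,0],"twist":-1,"hand":1},
    {"linear":[25,-20,0],"twist":0,"hand":1},
    {"linear":[25,-20,0],"twist":0,"hand":1},
    {"linear":[25,-20,0],"twist":0,"hand":1},
    {"linear":[25,-20,0],"twist":0,"hand":1},
    {"linear":[25,-20,0],"twist":0,"hand":1},
    {"linear":[25,-20,0],"twist":0,"hand":1},
    {"linear":[25,-20,0],"twist":0,"hand":1},
    {"linear":[25,-20,0],"twist":0,"hand":1},
    {"linear":[25,-20,0],"twist":0,"hand":1},
    {"linear":[25,-20,0],"twist":0,"hand":1},
    {"linear":[25,-20,0],"twist":0,"hand":1},
    {"linear":[25,-20,0],"twist":0,"hand":1},
    {"linear":[25,-20,0],"twist":0,"hand":1},
    {"linear":[25,-20,0],"twist":0,"hand":1},
    {"linear":[25,-20,0],"twist":0,"hand":1},
    {"linear":[25,-20,0],"twist":0,"hand":1},
    {"linear":[25,-20,0],"twist":0,"hand":1},
    {"linear":[0,0,0],"twist":0,"hand":1}
  ]
}}

```text
time_s: 2.7
tool_pos: [0.4789, -0.0443, 0.4198]
eef_rot: [-3.102, -0.49, 0.003]
force: [0.2, -0.6, -0.0]
gripper_width: 0.002
grasp_force: 0.0
```

```bash
cat >> h.py <<'E'
from scipy.spatial.transform import Rotation as Ro
def go(phi,r,z,head,o=None):
    s=observe();R=Ro.from_rotvec(s['eef_rot']).as_matrix();p=s['tool_pos']
    f=np.radians(phi);t=np.array([*(O+r/1000*np.array([np.cos(f),np.sin(f)])),z/1000])
    h=np.degrees(np.arctan2(R[1,0],R[0,0]))
    print('t',round(s['time_s'],2),'pos',(p*1000).round(1),'head',h.round(1),'J',s['joint_pos'].round(2),'F',s['force'].round(1),'w',round(s['gripper_width'],2))
    print('tool delta mm',(R.T@(t-p)*1000).round(1),'twist (after)',round(-(head-h),1))
E
python3 -c "
from h import *
go(112,50,136,22)"
```

```text
t 2.7 pos [478.9 -44.3 419.8] head 18.0 J [-0.17  0.08  1.3   0.    1.77  1.09] F [ 0.2 -0.6 -0. ] w 0.0
tool delta mm [ 60.8 -28.6 283.8] twist (after) -4.0
```

{"op": "arm_command", "data": {
  "targets": [
    {"linear":[20.3,-9.5,0],"twist":0,"hand":1},
    {"linear":[20.3,-9.5,0],"twist":0,"hand":1},
    {"linear":[20.3,-9.5,0],"twist":0,"hand":1},
    {"linear":[0,0,25],"twist":-4,"hand":1},
    {"linear":[0,0,35],"twist":0,"hand":1},
    {"linear":[0,0,35],"twist":0,"hand":1},
    {"linear":[0,0,35],"twist":0,"hand":1},
    {"linear":[0,0,35],"twist":0,"hand":1},
    {"linear":[0,0,35],"twist":0,"hand":1},
    {"linear":[0,0,35],"twist":0,"hand":1},
    {"linear":[0,0,0],"twist":0,"hand":1}
  ]
}}

```text
time_s: 3.8
tool_pos: [0.5247, -0.0014, 0.182]
eef_rot: [-3.083, -0.592, 0.012]
force: [-0.2, -0.0, 0.3]
gripper_width: 0.006
grasp_force: 0.0
```

```bash
python3 - <<'E'
from h import *
go(112,50,136,22)
ims=[get_image(n)[0] for n in('side','top')]
a=cv2.resize(ims[0][120:300,190:370],(400,400),interpolation=3);b=cv2.resize(ims[1][140:260,220:340],(400,400),interpolation=3)
cv2.imwrite('pics/l1.png',np.hstack([a,b])[:,:,::-1])
E
```

```text
t 3.8 pos [524.7  -1.4 182. ] head 21.8 J [-0.07  0.27  1.62 -0.    1.26  1.12] F [-0.2 -0.   0.3] w 0.01
tool delta mm [ 3.9 -1.9 46. ] twist (after) -0.2
```

View pics/l1.png

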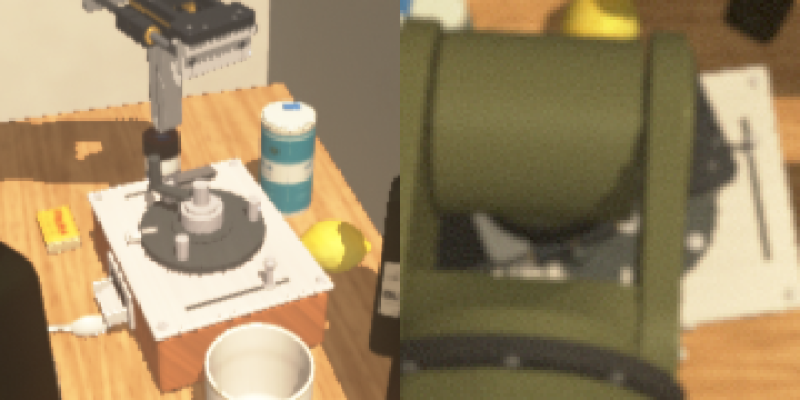

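The side view shows the shut fingertips at (165,125), just above and beside the lever post at (155,160). Dial and peg look undisturbed. Now lower and start the CCW swing.

{"op": "arm_command", "data": {
  "targets": [
    {"linear":[3.9,-1.9,10],"twist":0,"hand":1},
    {"linear":[0,0,18],"twist":0,"hand":1},
    {"linear":[0,0,18],"twist":0,"hand":1},
    {"linear":[0,0,0],"twist":0,"hand":1}
  ]
}}

```text
time_s: 4.3
tool_pos: [0.5296, 0.0024, 0.1394]
eef_rot: [-3.085, -0.593, 0.003]
force: [0.0, 0.4, 0.3]
gripper_width: 0.006
grasp_force: 0.0
```

```bash
python3 -c "
from h import *
go(112,50,136,22)"
```

```text
t 4.3 pos [529.6   2.4 139.4] head 21.8 J [-0.06  0.32  1.66  0.    1.17  1.13] F [0.  0.4 0.3] w 0.01
tool delta mm [-2.4 -0.4  3.4] twist (after) -0.2
```

{"op": "arm_command", "data": {
  "targets": [
    {"linear":[-3.5,0.1,0],"twist":-4,"hand":1},
    {"linear":[-3.5,0.1,0],"twist":-4,"hand":1},
    {"linear":[-3.5,0.1,0],"twist":-4,"hand":1},
    {"linear":[-3.5,0.1,0],"twist":-4,"hand":1},
    {"linear":[-3.5,0.1,0],"twist":-4,"hand":1},
    {"linear":[-3.5,0.1,0],"twist":-4,"hand":1},
    {"linear":[-3.5,0.1,0],"twist":-4,"hand":1},
    {"linear":[-3.5,0.1,0],"twist":-4,"hand":1},
    {"linear":[-3.5,0.1,0],"twist":-4,"hand":1},
    {"linear":[-3.5,0.1,0],"twist":-4,"hand":1}
  ]
}}

```text
time_s: 5.3
tool_pos: [0.5048, -0.0198, 0.1421]
eef_rot: [2.694, 1.617, 0.003]
force: [-1.7, 6.4, 1.6]
gripper_width: 0.003
grasp_force: 2.6
```

```bash
python3 -c "
from h import *
go(152,50,136,62)"
```

```text
t 5.3 pos [504.8 -19.8 142.1] head 62.0 J [-0.11  0.26  1.72  0.    1.15  0.38] F [-1.7  6.4  1.6] w 0.0
tool delta mm [-2.5 -2.1  6.1] twist (after) -0.0
```

{"op": "arm_command", "data": {
  "targets": [
    {"linear":[-3.5,-1,1],"twist":-4,"hand":1},
    {"linear":[-3.5,-0.5,1],"twist":-4,"hand":1},
    {"linear":[-3.5,0.1,1],"twist":-4,"hand":1},
    {"linear":[-3.5,0.1,1],"twist":-4,"hand":1},
    {"linear":[-3.5,0.1,0],"twist":-4,"hand":1},
    {"linear":[-3.5,0.1,0],"twist":-4,"hand":1},
    {"linear":[-3.5,0.1,0],"twist":-4,"hand":1},
    {"linear":[-3.5,0.1,0],"twist":-4,"hand":1},
    {"linear":[-3.5,0.1,0],"twist":-4,"hand":1},
    {"linear":[-3.5,0.1,0],"twist":-4,"hand":1},
    {"linear":[-3.5,0.1,0],"twist":-4,"hand":1},
    {"linear":[0,0,0],"twist":0,"hand":1}
  ]
}}

```text
time_s: 6.5
tool_pos: [0.499, -0.0571, 0.138]
eef_rot: [1.893, 2.506, 0.001]
force: [-1.1, 1.7, 1.6]
gripper_width: 0.005
grasp_force: 1.1
```

```bash
python3 -c "
from h import *
go(195,50,136,105)"
```

```text
t 6.5 pos [499.  -57.1 138. ] head 105.8 J [-0.19  0.26  1.73  0.    1.14 -0.46] F [-1.1  1.7  1.6] w 0.01
tool delta mm [-0.  -1.3  2. ] twist (after) 0.8
```

{"op": "arm_command", "data": {
  "targets": [
    {"linear":[10,0,0],"twist":0,"hand":1},
    {"linear":[0,0,-25],"twist":0,"hand":1},
    {"linear":[0,0,-25],"twist":0,"hand":1},
    {"linear":[0,0,-20],"twist":0,"hand":1},
    {"linear":[0,0,0],"twist":8,"hand":1},
    {"linear":[0,0,0],"twist":8,"hand":1},
    {"linear":[0,0,0],"twist":8,"hand":1},
    {"linear":[0,0,0],"twist":8,"hand":1},
    {"linear":[0,0,0],"twist":8,"hand":1},
    {"linear":[0,0,0],"twist":2,"hand":1},
    {"linear":[0,0,0],"twist":0,"hand":1}
  ]
}}

```text
time_s: 7.6
tool_pos: [0.4959, -0.0468, 0.207]
eef_rot: [2.668, 1.657, 0.001]
force: [-0.7, 1.0, 0.9]
gripper_width: 0.003
grasp_force: 0.0
```

```bash
python3 -c "
from h import *
go(-27,50,104,63)"
```

```text
t 7.6 pos [495.9 -46.8 207. ] head 63.7 J [-0.17  0.18  1.66 -0.    1.29  0.29] F [-0.7  1.   0.9] w 0.0
tool delta mm [ 23.7  93.8 103.1] twist (after) 0.7
```

{"op": "arm_command", "data": {
  "targets": [
    {"linear":[6,23.5,0],"twist":0,"hand":1},
    {"linear":[6,23.5,0],"twist":0,"hand":1},
    {"linear":[6,23.5,0],"twist":0,"hand":1},
    {"linear":[5.7,23.3,0],"twist":0,"hand":1},
    {"linear":[0,0,0],"twist":0,"hand":1},
    {"linear":[0,0,25],"twist":0,"hand":1},
    {"linear":[0,0,15],"twist":0,"hand":1},
    {"linear":[0,0,0],"twist":0,"hand":1}
  ]
}}

```text
time_s: 8.4
tool_pos: [0.5891, -0.067, 0.1648]
eef_rot: [-2.665, -1.659, 0.004]
force: [-0.4, 0.3, -0.3]
gripper_width: 0.002
grasp_force: 0.0
```

```bash
python3 - <<'E'
from h import *
go(-27,50,104,63)
ims=[get_image(n)[0] for n in('side','top')]
a=cv2.resize(ims[0][120:300,190:370],(400,400),interpolation=3);b=cv2.resize(ims[1][140:260,220:340],(400,400),interpolation=3)
cv2.imwrite('pics/l2.png',np.hstack([a,b])[:,:,::-1])
E
```

```text
t 8.4 pos [589.1 -67.  164.8] head 63.8 J [-0.18  0.43  1.44 -0.    1.27  0.28] F [-0.4  0.3 -0.3] w 0.0
tool delta mm [ 0.5  1.6 60.8] twist (after) 0.8
```

View pics/l2.png

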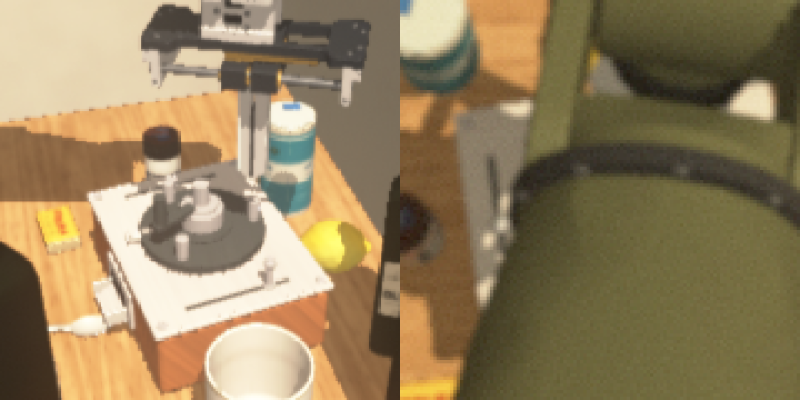

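The side view shows the fingers over the far side of the dial at (253,180), with lug0 at (253,205). The lever now points toward the pointer side, ending near (150,228). I'll check the nut and lug angles numerically before going down.

```bash
cat >> h.py <<'E'
def angles():
    im,d=get_image('side');P=cloud('side',d).reshape(-1,3);D=P[:,:2]-O
    c,s=np.cos(YAW),np.sin(YAW);q=np.c_[c*D[:,0]+s*D[:,1],-s*D[:,0]+c*D[:,1]]*1000;r=np.hypot(*q.T);z=P[:,2]*1000
    for lo,hi in((135,170),(107,121)):
        m=(z>lo)&(z<hi)&(r>38)&(r<62);a=np.degrees(np.arctan2(q[m,1],q[m,0]));h,_=np.histogram(a,36,(-180,180))
        print(lo,[(i*10-175,int(n)) for i,n in enumerate(h) if n>2])
        for i,n in enumerate(h):
            if n>6: mm=abs(a-(i*10-175))<12;print('  mean',q[m][mm].mean(0).round(1),a[mm].mean().round(1))
    return im
E
python3 -c "
from h import *
angles()
p=px('side',np.array([.5959,-.0475,.113]));print(p)"
```

```text
135 [(-155, 45), (-145, 27), (-45, 8)]
  mean [-46.3 -25.2] -151.4
  mean [-46.3 -25.3] -151.2
  mean [ 38.3 -36.8] -44.0
107 [(-135, 11), (-125, 28), (-25, 9), (-15, 26), (105, 13), (115, 20)]
  mean [-33.2 -42.7] -127.9
  mean [-32.9 -42.8] -127.5
  mean [ 48.2 -16.1] -18.5
  mean [ 48.3 -15.6] -17.9
  mean [-15.6  41.3] 110.7
  mean [-15.8  41.2] 110.9
[302.77852212 211.77465497]
```

The nut is at about 1.32 rad and the lugs are unmoved. Descend and push lug0 CCW.

{"op": "arm_command", "data": {
  "targets": [
    {"linear":[0.5,1.5,20],"twist":0,"hand":1},
    {"linear":[0,0,20],"twist":0,"hand":1},
    {"linear":[0,0,15],"twist":0,"hand":1},
    {"linear":[0,0,5],"twist":0,"hand":1},
    {"linear":[0,0,0],"twist":0,"hand":1}
  ]
}}

```text
time_s: 9.05
tool_pos: [0.5919, -0.0678, 0.1065]
eef_rot: [-2.667, -1.66, 0.0]
force: [1.1, -0.3, 0.4]
gripper_width: 0.006
grasp_force: 0.0
```

```bash
python3 -c "
from h import *
go(-27,50,105,63)"
```

```text
t 9.05 pos [591.9 -67.8 106.5] head 63.8 J [-0.18  0.49  1.49  0.    1.16  0.28] F [ 1.1 -0.3  0.4] w 0.01
tool delta mm [-0.1 -1.5  1.5] twist (after) 0.8
```

{"op": "arm_command", "data": {
  "targets": [
    {"linear":[3.5,-0.1,0],"twist":-4,"hand":1},
    {"linear":[3.5,-0.1,0],"twist":-4,"hand":1},
    {"linear":[3.5,-0.1,0],"twist":-4,"hand":1},
    {"linear":[3.5,-0.1,0],"twist":-4,"hand":1},
    {"linear":[3.5,-0.1,0],"twist":-4,"hand":1},
    {"linear":[3.5,-0.1,0],"twist":-4,"hand":1},
    {"linear":[3.5,-0.1,0],"twist":-4,"hand":1},
    {"linear":[3.5,-0.1,0],"twist":-4,"hand":1},
    {"linear":[3.5,-0.1,0],"twist":-4,"hand":1},
    {"linear":[3.5,-0.1,0],"twist":-4,"hand":1}
  ]
}}

```text
time_s: 10.05
tool_pos: [0.5962, -0.034, 0.1076]
eef_rot: [1.935, 2.473, 0.0]
force: [-1.5, -3.4, -0.6]
gripper_width: 0.002
grasp_force: 1.3
```

```bash
python3 -c "
from h import *
go(13,50,105,103)"
```

```text
t 10.05 pos [596.2 -34.  107.6] head 103.9 J [-0.12  0.5   1.49 -0.    1.16 -0.36] F [-1.5 -3.4 -0.6] w 0.0
tool delta mm [ 1.1 -1.2  2.6] twist (after) 0.9
```

{"op": "arm_command", "data": {
  "targets": [
    {"linear":[3.5,-0.4,0.5],"twist":-4,"hand":1},
    {"linear":[3.5,-0.4,0.5],"twist":-4,"hand":1},
    {"linear":[3.5,-0.4,0.5],"twist":-4,"hand":1},
    {"linear":[3.5,-0.2,0],"twist":-4,"hand":1},
    {"linear":[3.5,-0.1,0],"twist":-4,"hand":1},
    {"linear":[3.5,-0.1,0],"twist":-4,"hand":1},
    {"linear":[3.5,-0.1,0],"twist":-4,"hand":1},
    {"linear":[3.5,-0.1,0],"twist":-4,"hand":1},
    {"linear":[3.5,-0.1,0],"twist":-4,"hand":1},
    {"linear":[3.5,-0.1,0],"twist":-4,"hand":1},
    {"linear":[3.5,-0.1,0],"twist":-4,"hand":1},
    {"linear":[3.5,-0.1,0],"twist":-4,"hand":1},
    {"linear":[3.5,-0.1,0],"twist":-4,"hand":1},
    {"linear":[3.5,-0.1,0],"twist":-4,"hand":1},
    {"linear":[3.5,-0.1,0],"twist":-4,"hand":1},
    {"linear":[3.5,-0.1,0],"twist":-4,"hand":1},
    {"linear":[3.5,-0.1,0],"twist":-4,"hand":1},
    {"linear":[3.5,-0.1,0],"twist":-4,"hand":1},
    {"linear":[0,0,0],"twist":0,"hand":1}
  ]
}}

```text
time_s: 11.95
tool_pos: [0.5507, 0.0044, 0.1064]
eef_rot: [0.114, 3.137, 0.0]
force: [-0.6, 0.1, -0.8]
gripper_width: 0.004
grasp_force: 0.1
```

```bash
python3 - <<'E'
from h import *
go(98,50,105,188)
im=angles()
cv2.imwrite('pics/l3.png',cv2.resize(im[150:290,210:350],(560,560),interpolation=3)[:,:,::-1])
E
```

```text
t 11.95 pos [550.7   4.4 106.4] head 175.8 J [-0.06  0.4   1.63  0.    1.11 -1.56] F [-0.6  0.1 -0.8] w 0.0
tool delta mm [11.6 -0.2  1.3] twist (after) -12.2
135 [(-155, 42), (-145, 31), (55, 3), (65, 8), (85, 12)]
  mean [-46.3 -25.1] -151.5
  mean [-46.4 -25.3] -151.3
  mean [17.3 34.6] 63.5
  mean [ 3.3 43.7] 85.8
107 [(-145, 20), (-135, 17), (-35, 26), (-25, 13), (85, 10), (95, 27)]
  mean [-41.  -33.7] -140.5
  mean [-41.  -33.9] -140.4
  mean [ 44.9 -27.1] -31.1
  mean [ 44.9 -26.9] -30.9
  mean [ 0.1 43.8] 89.9
  mean [-2.8 44.1] 93.7
```

View pics/l3.png

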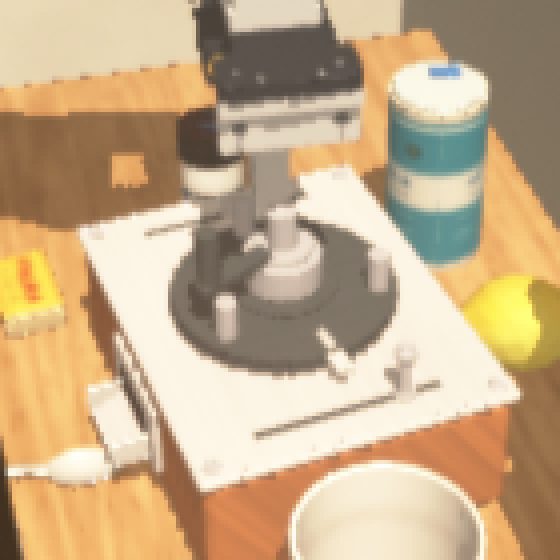

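The side view shows the pointer at (335,355) and the tall peg at (405,365). The pointer still has about 13.7° to go (lug0 at 94.5°, target 108.2°), and the lever hasn't moved.

{"op": "arm_command", "data": {
  "targets": [
    {"linear":[3.5,-0.1,0],"twist":-4,"hand":1},
    {"linear":[3.5,-0.1,0],"twist":-4,"hand":1},
    {"linear":[3.5,-0.1,0],"twist":-4,"hand":1},
    {"linear":[1.3,0,0],"twist":-2,"hand":1},
    {"linear":[0,0,0],"twist":0,"hand":1},
    {"linear":[0,0,0],"twist":0,"hand":1}
  ]
}}

```text
time_s: 12.6
tool_pos: [0.5388, 0.0038, 0.1054]
eef_rot: [-0.264, 3.13, -0.0]
force: [1.2, 1.1, 2.0]
gripper_width: 0.006
grasp_force: 0.9
```

```bash
python3 - <<'E'
from h import *
go(98.2,50,105,189.5)
im=angles()
E
```

```text
t 12.6 pos [538.8   3.8 105.4] head -170.4 J [-0.06  0.38  1.66 -0.    1.1  -1.8 ] F [1.2 1.1 2. ] w 0.01
tool delta mm [-0.3  1.1  0.4] twist (after) -359.9
135 [(-155, 42), (-145, 30), (75, 3), (95, 31), (105, 16)]
  mean [-46.3 -25.1] -151.5
  mean [-46.2 -25.3] -151.2
  mean [-7.9 49.6] 99.1
  mean [-8.1 49.9] 99.4
107 [(-135, 16), (-125, 27), (-25, 13), (-15, 25), (95, 8), (105, 18), (115, 21)]
  mean [-33.4 -42.4] -128.2
  mean [-33.4 -42.4] -128.2
  mean [ 48.  -16.8] -19.3
  mean [ 48.1 -16.4] -18.8
  mean [-7.4 44.4] 99.5
  mean [-13.5  43.2] 107.4
  mean [-15.7  42.1] 110.4
```

The dial is at about 108°, with a target of 108.2°. Back off, lift, and go round to the CCW side of the lever.

{"op": "arm_command", "data": {
  "targets": [
    {"linear":[-6,0,0],"twist":0,"hand":1},
    {"linear":[0,0,-25],"twist":0,"hand":1},
    {"linear":[0,0,-35],"twist":0,"hand":1},
    {"linear":[0,0,-35],"twist":0,"hand":1},
    {"linear":[0,0,0],"twist":8,"hand":1},
    {"linear":[0,0,0],"twist":8,"hand":1},
    {"linear":[0,0,0],"twist":8,"hand":1},
    {"linear":[0,0,0],"twist":8,"hand":1},
    {"linear":[0,0,0],"twist":8,"hand":1},
    {"linear":[0,0,0],"twist":3.5,"hand":1},
    {"linear":[0,0,0],"twist":0,"hand":1}
  ]
}}

```text
time_s: 13.75
tool_pos: [0.5444, 0.0049, 0.1998]
eef_rot: [-0.913, -3.005, 0.0]
force: [-0.0, -0.4, -0.3]
gripper_width: 0.007
grasp_force: 0.0
```

```bash
python3 -c "
from h import *
go(238,50,138,146);angles()"
```

```text
t 13.75 pos [544.4   4.9 199.8] head 146.2 J [-0.06  0.29  1.54 -0.    1.31 -1.04] F [-0.  -0.4 -0.3] w 0.01
tool delta mm [-30.4 -90.1  61.8] twist (after) 0.2
135 [(-155, 43), (-145, 29)]
  mean [-46.2 -25.1] -151.4
  mean [-46.2 -25.3] -151.2
107 [(-135, 12), (-125, 28), (-25, 13), (-15, 22), (105, 14), (115, 21)]
  mean [-33.2 -42.5] -127.9
  mean [-33.2 -42.5] -127.9
  mean [ 47.6 -16.7] -19.3
  mean [ 48.  -16.2] -18.6
  mean [-15.3  42.1] 109.8
  mean [-15.6  42. ] 110.3
```

{"op": "arm_command", "data": {
  "targets": [
    {"linear":[-7.6,-22.5,0],"twist":0,"hand":1},
    {"linear":[-7.6,-22.5,0],"twist":0,"hand":1},
    {"linear":[-7.6,-22.5,0],"twist":0,"hand":1},
    {"linear":[-7.6,-22.5,0],"twist":0,"hand":1},
    {"linear":[0,0,0],"twist":0,"hand":1},
    {"linear":[0,0,0],"twist":0,"hand":1},
    {"linear":[0,0,25],"twist":0,"hand":1},
    {"linear":[0,0,25],"twist":0,"hand":1},
    {"linear":[0,0,10],"twist":0,"hand":1},
    {"linear":[0,0,0],"twist":0,"hand":1}
  ]
}}

```text
time_s: 14.8
tool_pos: [0.5193, -0.086, 0.139]
eef_rot: [-0.909, -3.005, 0.0]
force: [0.0, -0.2, 0.6]
gripper_width: 0.004
grasp_force: 0.0
```

```bash
python3 -c "
from h import *
go(238,50,138,146);angles()"
```

```text
t 14.8 pos [519.3 -86.  139. ] head 146.3 J [-0.23  0.31  1.66  0.    1.17 -1.22] F [ 0.  -0.2  0.6] w 0.0
tool delta mm [-0.7 -0.6  1. ] twist (after) 0.3
135 [(-155, 43), (-145, 29), (-135, 31), (-125, 46), (-115, 47)]
  mean [-46.4 -25. ] -151.6
  mean [-45.6 -29.4] -147.5
  mean [-38.9 -45.7] -130.5
  mean [-31.  -45.6] -123.6
  mean [-26.4 -45.8] -119.5
107 [(-135, 11), (-125, 27), (-25, 11), (-15, 26)]
  mean [-33.2 -42.8] -127.7
  mean [-33.2 -42.8] -127.7
  mean [ 47.9 -16.4] -18.8
  mean [ 48.1 -16.1] -18.4
```

{"op": "arm_command", "data": {
  "targets": [
    {"linear":[3.5,0.1,0],"twist":4,"hand":1},
    {"linear":[3.5,0.1,0],"twist":4,"hand":1},
    {"linear":[3.5,0.1,0],"twist":4,"hand":1},
    {"linear":[3.5,0.1,0],"twist":4,"hand":1},
    {"linear":[3.5,0.1,0],"twist":4,"hand":1},
    {"linear":[3.5,0.1,0],"twist":4,"hand":1},
    {"linear":[3.5,0.1,0],"twist":4,"hand":1},
    {"linear":[3.5,0.1,0],"twist":4,"hand":1},
    {"linear":[3.5,0.1,0],"twist":4,"hand":1},
    {"linear":[3.5,0.1,0],"twist":4,"hand":1},
    {"linear":[0,0,0],"twist":0,"hand":1}
  ]
}}

```text
time_s: 15.95
tool_pos: [0.5, -0.0593, 0.1414]
eef_rot: [1.884, 2.511, 0.001]
force: [1.3, -2.0, 0.8]
gripper_width: 0.008
grasp_force: 1.1
```

```bash
python3 -c "
from h import *
go(197,50,138,106);angles()"
```

```text
t 15.95 pos [500.  -59.3 141.4] head 106.2 J [-0.19  0.26  1.73 -0.    1.15 -0.47] F [ 1.3 -2.   0.8] w 0.01
tool delta mm [ 0.7 -1.7  3.4] twist (after) 0.2
135 [(-175, 16), (-165, 49), (-155, 82)]
  mean [-58.4  -9.5] -170.7
  mean [-47.8 -16.6] -160.4
  mean [-46.2 -17.7] -158.7
107 [(-135, 12), (-125, 29), (-25, 13), (-15, 24), (105, 11)]
  mean [-33.2 -42.6] -127.9
  mean [-33.2 -42.6] -127.9
  mean [ 47.8 -17. ] -19.6
  mean [ 48.2 -16.3] -18.7
  mean [-11.8  40.5] 106.3
```

{"op": "arm_command", "data": {
  "targets": [
    {"linear":[3.5,-0.9,1],"twist":4,"hand":1},
    {"linear":[3.5,-0.7,1],"twist":4,"hand":1},
    {"linear":[3.5,0.1,1],"twist":4,"hand":1},
    {"linear":[3.5,0.1,0],"twist":4,"hand":1},
    {"linear":[3.5,0.1,0],"twist":4,"hand":1},
    {"linear":[3.5,0.1,0],"twist":4,"hand":1},
    {"linear":[3.5,0.1,0],"twist":4,"hand":1},
    {"linear":[3.5,0.1,0],"twist":4,"hand":1},
    {"linear":[3.5,0.1,0],"twist":4,"hand":1},
    {"linear":[3,0.1,0],"twist":3,"hand":1},
    {"linear":[0,0,0],"twist":0,"hand":1}
  ]
}}

```text
time_s: 17.1
tool_pos: [0.5, -0.0263, 0.138]
eef_rot: [2.614, 1.74, 0.002]
force: [0.5, -2.7, 1.1]
gripper_width: 0.006
grasp_force: 1.6
```

```bash
python3 -c "
from h import *
go(152,50,138,62);angles()"
```

```text
t 17.1 pos [500.  -26.3 138. ] head 67.3 J [-0.13  0.26  1.74 -0.    1.14  0.27] F [ 0.5 -2.7  1.1] w 0.01
tool delta mm [ 5.6 -0.3  0. ] twist (after) 5.3
135 [(155, 59), (165, 78)]
  mean [-46.5  16.5] 160.7
  mean [-46.4  16.4] 160.7
107 [(-135, 13), (-125, 28), (-25, 13), (-15, 23), (105, 8)]
  mean [-33.3 -42.6] -128.0
  mean [-33.3 -42.6] -128.0
  mean [ 47.9 -17.1] -19.6
  mean [ 48.  -16.4] -18.8
  mean [-13.7  44. ] 107.1
```

Small steps to the hard stop, watching the force.

{"op": "arm_command", "data": {
  "targets": [
    {"linear":[2,0,0],"twist":2,"hand":1},
    {"linear":[2,0,0],"twist":2,"hand":1},
    {"linear":[1.5,0,0],"twist":1.5,"hand":1},
    {"linear":[0,0,0],"twist":0,"hand":1}
  ]
}}

```text
time_s: 17.55
tool_pos: [0.5005, -0.0234, 0.1377]
eef_rot: [2.693, 1.613, -0.007]
force: [-13.1, -21.2, 9.5]
gripper_width: 0.009
grasp_force: 12.7
```

{"op": "arm_command", "data": {
  "targets": [
    {"linear":[1,0,0],"twist":0,"hand":1},
    {"linear":[0,0,0],"twist":0,"hand":1}
  ]
}}

```text
time_s: 17.75
tool_pos: [0.5006, -0.0232, 0.1377]
eef_rot: [2.692, 1.613, -0.009]
force: [-15.8, -25.8, 11.3]
gripper_width: 0.005
grasp_force: 15.7
```

{"op": "arm_command", "data": {
  "targets": [
    {"linear":[1,0,0],"twist":0,"hand":1},
    {"linear":[0,0,0],"twist":0,"hand":1}
  ]
}}

```text
time_s: 17.95
tool_pos: [0.5007, -0.0229, 0.1377]
eef_rot: [2.692, 1.613, -0.011]
force: [-19.1, -32.5, 13.2]
gripper_width: 0.002
grasp_force: 18.7
```

That's the hard stop: over 35 N with no motion. Back off, lift and check.

{"op": "arm_command", "data": {
  "targets": [
    {"linear":[-8,0,0],"twist":0,"hand":1},
    {"linear":[-6,0,0],"twist":0,"hand":1},
    {"linear":[0,0,-25],"twist":0,"hand":1},
    {"linear":[0,0,-35],"twist":0,"hand":1},
    {"linear":[0,0,-35],"twist":0,"hand":1},
    {"linear":[0,0,-40],"twist":0,"hand":1},
    {"linear":[0,0,-40],"twist":0,"hand":1},
    {"linear":[0,0,-40],"twist":0,"hand":1},
    {"linear":[0,0,-40],"twist":0,"hand":1},
    {"linear":[-30,0,0],"twist":0,"hand":1},
    {"linear":[-30,0,0],"twist":0,"hand":1},
    {"linear":[-30,0,0],"twist":0,"hand":1},
    {"linear":[0,0,0],"twist":0,"hand":1}
  ]
}}

```text
time_s: 19.25
tool_pos: [0.4522, -0.1125, 0.3925]
eef_rot: [2.696, 1.611, 0.001]
force: [0.4, 0.3, 0.2]
gripper_width: 0.005
grasp_force: 0.0
```

```bash
python3 - <<'E'
from h import *
go(152,50,138,62);im=angles()
cv2.imwrite('pics/l4.png',cv2.resize(im[130:340,180:460],(800,600),interpolation=3)[:,:,::-1])
E
```

```text
t 19.25 pos [ 452.2 -112.5  392.5] head 61.7 J [-0.32  0.04  1.4   0.    1.7   0.17] F [0.4 0.3 0.2] w 0.01
tool delta mm [104.    0.3 254.5] twist (after) -0.3
135 [(125, 13), (135, 53)]
  mean [-30.9  33.4] 132.7
  mean [-31.1  33.3] 133.0
107 [(-135, 15), (-125, 29), (-25, 13), (-15, 22), (105, 7)]
  mean [-33.  -42.3] -127.9
  mean [-33.  -42.3] -127.9
  mean [ 47.6 -16.6] -19.2
  mean [ 47.9 -16.3] -18.7
  mean [-12.5  43.5] 106.0
```

View pics/l4.png

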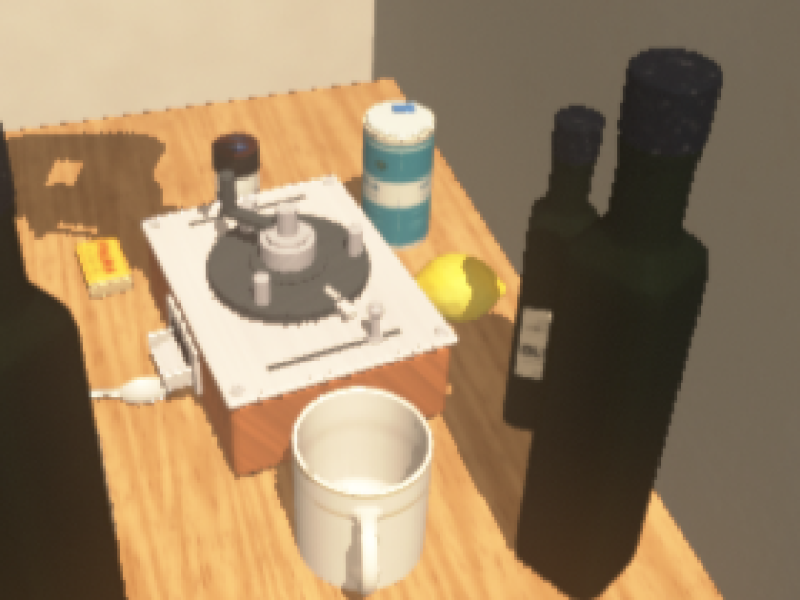

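The side view shows the lever back at its initial spot (230,195), pointer tip near (345,300) and tall peg foot near (375,338). Mug, drum, jar and bottle are still standing. One ray check of the pointer line before handing in.

```bash
python3 - <<'E'
from h import *
f=lambda u,v,z:mill(ray('side',180+u*.35,130+v*.35,z))*1000
b=f(328,286,.099);p=f(352,315,.099);g=f(375,338,.085)
for n,x in(('ptr in',b),('ptr tip',p),('foot',g)):print(n,x.round(1),np.degrees(np.arctan2(x[1]+4,x[0])).round(1))
d=np.load('side0.npz')['im'].astype(int);im=get_image('side')[0].astype(int);df=abs(d-im).max(-1)>60
n,l,s,c=cv2.connectedComponentsWithStats(df.astype(np.uint8));print([(s[i],c[i].round()) for i in range(1,n) if s[i,4]>12])
E
```

```text
ptr in [ 16.7 -43.1] -66.9
ptr tip [ 19.9 -78.1] -75.0
foot [ 31.4 -91.8] -70.3
[(array([  27,    0,   92,  223, 7582], dtype=int32), array([ 72., 131.])), (array([ 142,    0,  146,  106, 5094], dtype=int32), array([218.,  24.])), (array([263,  35,   5,   6,  16], dtype=int32), array([265.,  38.])), (array([  0, 118,  18,  36, 342], dtype=int32), array([  6., 140.])), (array([ 182,  176,   62,   48, 1738], dtype=int32), array([212., 194.])), (array([254, 222,   7,   3,  15], dtype=int32), array([257., 223.])), (array([  37,  229,   71,  121, 4177], dtype=int32), array([ 75., 295.])), (array([294, 230,   9,   9,  29], dtype=int32), array([298., 234.]))]
```

```bash
python3 -c "
from h import *
print(finish_job())"
```

```text
the job is handed in; nothing more can be done
None
```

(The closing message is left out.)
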